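# Stack the meal-sample pots in the carrier and fit its cover

### The arm

A 7-joint arm with a two-finger parallel gripper is mounted at the origin on the work surface. World frame = base frame: x ahead of the robot, y to its left, z up, the work surface at z = 0. Lengths are in m, angles in rad, forces in N, time in s.
With the tool pointing down it reaches from about 0.4 to 0.875 m from the base axis. Payload 4.4 kg.
Tool frame: the origin (TCP) lies midway between the tips of the shut fingers; the grasp point (between the pads) lies r.grip_point_offset behind it (r.grip_point_offset is the distance from the TCP to the grasp point, in m); x points along the fingers, z is the direction in which the jaws open and shut, and the axes are right-handed (so a half turn about x gives the same grasp; the last joint's range is limited). The gripper opens to 85 mm and grips with 20 to 120 N. Pads are 22 mm wide; open, the fingers measure 114 mm over their backs; the gripper's body (76 mm by 85 mm) begins 54 mm behind the grasp point. The pads swing forward as they close: fully open they stand 13 mm farther back than shut.
Start: joints at [-1.174, 0.628, 0.038, 1.517, -0.027, 0.996, -0.02], TCP at [0.29, 0.582, 0.231] pointing down, gripper open.
Joint ranges: [-3.06, 3.06], [-0.37, 2.12], [-1.25, 1.32], [0.18, 2.47], [-1.1, 4.24], [0.23, 1.98], [-2.94, 2.94]. Speed limits (rad/s): [2.57, 2.57, 3.14, 3.14, 3.14, 3.14, 3.14].

### API

Orientations are given as a rotation vector (axis times angle).
In Python, from rig import r gives the robot as it stands.
- The arm moves only by the tool carry_out, never from a script. Its arguments are lists of equal length, an entry for each row: "travel": the shift along the tool's x, y, z in mm, a list of three; "twist": the turn about the tool's x in units of 5 degrees (1.0 is 5 degrees); "hand": the closure, from -1 (fully open) to 1 (shut). A call has 1 to 20 rows; each row is the pose to reach, as a shift and turn from the pose commanded when the call began, along the tool's axes at that moment; what a row does not reach only later rows make up. A row lasts 1/8 s, in which the tool goes at most 62.5 mm and 10.7 degrees, less where a joint would pass 70% of its speed; a pose out of reach is approached as far as the arm can. A call with a gripper value outside its range is refused whole. The fingers move at their own pace and stop on an object; "force" is the grip in N (left out, the last holds). Time passes only in rows, so rows that repeat a pose let the fingers close. It gives the time, the measured TCP pose, the force and the opening at its end, in the units of the state.
- r.state(): the state, without advancing time (a new reading comes with each control period).
- r.capture(name): name is "scene" or "top"; returns a dict with "img" (420x560x3 uint8, red, green, blue), "fx", "fy", "cx", "cy" (pixels), "D" ([k1, k2, p1, p2, k3] as OpenCV has them; the pictures are not rectified), "eye" and "attitude" of the camera in the world. Camera axes: x right, y down, z forward; pixel columns grow to the right and rows downward; lengths in m; the calibration is good to about 2 mm. A picture is of the moment at which its call begins. There is no depth.
- r.finish_job(): hands the job in, once; it reports no verdict.
Trained networks look in a picture, given as the dict that the camera call returned (one of the last four; its "shot" number tells which), for a name from the list of things; names that differ only in an ending like _2 or _b are one class to them, and where a whole thing is asked for, a point or a joint stands for the part that bears it (a point fixed in the world has none). Each returns a list of dicts, best first, with "conf" (0 to 1); they miss things now and then, are a little off and sometimes report something else, mostly with a low value. They report only what shows in the picture. A call takes as long as a camera call. They do not tell look-alikes from the thing itself.
- r.boxes_of(picture, thing): "centre" ([column, row] in pixels, amid what is visible of it).
The state is a dict: "time_s": time; "joint_pos": joint angles; "joint_vel": joint speeds; "effort": joint torques, N m; "ee_pos": TCP position; "ee_rot": TCP orientation; "contact_force": force on the tool from outside, world axes, zero at the start; "ft_torque": the same for the moment, N m; "gripper_width": finger opening in m.
Only numpy, scipy, OpenCV 4.12 (cv2) and the standard library are available. Lean on these libraries where they do the work, as an engineer would, in place of code of your own. Each camera call takes 0.05 s, during which the arm holds its last target. There are 200 camera calls.

### The job

Pack the school-meal samples for the inspector: stack three sealed pots one upon another in the seat between the two posts of the grey carrier, red lid at the bottom, yellow lid in the middle and blue lid on top, each fully seated in the one below. Then lower the aluminium cover plate with both posts through its two holes until it lies flat on the top pot, and let go. Leave the green-lidded pot, the orange-banded packet and the small steel tin where they are.

Things in the scene. Friction and masses are not known exactly. Their poses are not given: they have to be found in the camera images.
- carrier: Grey base fixed to the table, 220 (x) x 90 x 12 mm. Central steel seat ring, 53 mm inside, 60 outside, 4 high. Two upright posts, 10 mm diameter, at x = -85 and +85 mm, tops at z = 150 mm, last 16 mm tapered to 4 mm. Origin: centre of underside, z up. Seated undersides: pots at z = 12, 48, 84 mm, cover at 124. A gripper closing along its y axis fits between the posts.
- cover: Aluminium cover plate 210 (x) x 64 x 8 mm, flat on the table, handle up. Two through holes, 14 mm diameter, at x = -85 and +85 mm, y = 0. Black bar handle on the middle of its top, 50 mm long (x), 20 mm wide (y), from z = 8 to 44 mm. Either way round fits. About 0.2 kg. Origin: centre of underside, z up.
- pot_red: White plastic sample pot with red lid, 60 mm diameter, 40 mm tall. Foot 45 mm diameter (chamfered to 41), 5 mm tall; plain 60 mm cylinder from z = 5 to 36 mm. Lid top at 36 mm, ringed by a lip 4 mm high, 53 mm inside, that takes the next pot's foot: each stacked pot adds 36 mm. About 0.12 kg. Origin: centre of underside, z up.
- pot_yellow: White plastic sample pot with yellow lid, 60 mm diameter, 40 mm tall. Foot 45 mm diameter (chamfered to 41), 5 mm tall; plain 60 mm cylinder from z = 5 to 36 mm. Lid top at 36 mm, ringed by a lip 4 mm high, 53 mm inside, that takes the next pot's foot: each stacked pot adds 36 mm. About 0.12 kg. Origin: centre of underside, z up.
- pot_blue: White plastic sample pot with blue lid, 60 mm diameter, 40 mm tall. Foot 45 mm diameter (chamfered to 41), 5 mm tall; plain 60 mm cylinder from z = 5 to 36 mm. Lid top at 36 mm, ringed by a lip 4 mm high, 53 mm inside, that takes the next pot's foot: each stacked pot adds 36 mm. About 0.12 kg. Origin: centre of underside, z up.
- pot_green: White plastic sample pot with green lid, 60 mm diameter, 40 mm tall. Foot 45 mm diameter (chamfered to 41), 5 mm tall; plain 60 mm cylinder from z = 5 to 36 mm. Lid top at 36 mm, ringed by a lip 4 mm high, 53 mm inside, that takes the next pot's foot: each stacked pot adds 36 mm. About 0.12 kg. Origin: centre of underside, z up. Not part of the job: leave it alone.
- packet: Small cardboard packet with an orange band round its middle, 58 x 40 x 52 mm (x, y, z), standing on the table. Not part of the job: leave it alone. Origin: centre of the underside.
- tin: Bright steel round tin with a paper label, 48 mm diameter, 55 mm tall, standing on the table. Not part of the job: leave it alone. Origin: centre of the underside.
Things that resemble listed ones, but are neither listed nor needed, are in the scene too. Leave any purple or turquoise look-alike of the carrier alone.

How it is judged:
By the outcome, as a careful person would: the job done as asked, in the order asked, and still so for the second after the job is handed in, with the robot touching nothing.
It also fails if it takes over 128 s, if anything falls off the work surface, if the arm or the gripper's body presses on something with over 40 N, if the wrist force passes 120 N, or if a joint passes its speed limit or range.

## Working session

There is one attempt and no reset: what is moved stays moved. The work goes in short steps, Python scripts to look and compute and a tool call to move; the robot and the scene stay as the last step left them, time stands still between calls to the robot, and variables do not carry over. Pictures are saved under pics/ and viewed, about 12 in all and at most 16, crops included, and the job is handed in when it is done.

Besides the shell and the picture viewer there is one more tool, called after ">>>" as name([rows], argument=value, ...), one row to a line, values as JSON. carry_out: Moves the arm, as the interface text tells. Its arguments: {"type":"object","properties":{"travel":{"type":"array","items":{"type":"array","items":{"type":"number"}}},"twist":{"type":"array","items":{"type":"number"}},"hand":{"type":"array","items":{"type":"number"}},"force":{"type":"number"}},"required":["travel","twist","hand"]}

```bash
mkdir -p pics; ls
python3 - <<'E'
from rig import r
import cv2
s=r.state(); print({k:s[k] for k in('time_s','ee_pos','ee_rot','gripper_width','contact_force')}, r.grip_point_offset)
for n in('scene','top'):
    p=r.capture(n); cv2.imwrite(f'pics/{n}0.png',p['img'][...,::-1])
    print(n,{k:p[k] for k in p if k!='img'})
    for t in('carrier','cover','pot_red','pot_green','packet','tin'):
        print(t,[(round(float(d['conf']),2),[round(float(v)) for v in d['centre']]) for d in r.boxes_of(p,t)])
E
```

```text
pics
{'time_s': 0.0, 'ee_pos': array([0.28990123, 0.58106645, 0.23038463]), 'ee_rot': array([-0.86299015,  1.39491092,  0.86129183]), 'gripper_width': 0.08588249973271611, 'contact_force': array([ 0.36202173, -0.76472704,  0.03465022])} 0.0187
scene {'fx': 460.4863320463498, 'fy': 460.4863320463498, 'cx': 282.0360022314819, 'cy': 207.0735674777114, 'D': array([-0.04265053,  0.        ,  0.        ,  0.        ,  0.        ]), 'eye': array([ 1.18001259, -0.26562948,  0.82170919]), 'attitude': array([-1.97444834, -1.42424075,  0.58714099]), 'shot': 1}
carrier [(0.96, [164, 192]), (0.85, [379, 219]), (0.83, [355, 142]), (0.36, [290, 216])]
cover [(0.6, [447, 204]), (0.59, [211, 268])]
pot_red [(0.86, [121, 246])]
pot_green [(0.91, [445, 206])]
packet [(0.81, [132, 296])]
tin [(0.66, [426, 179])]
top {'fx': 514.5278232537793, 'fy': 514.5278232537793, 'cx': 281.78369759553294, 'cy': 211.44300181975552, 'D': array([0.04129389, 0.        , 0.        , 0.        , 0.        ]), 'eye': array([ 0.25229133, -0.00841069,  1.28926269]), 'attitude': array([-2.12693033,  2.16356089, -0.11299181]), 'shot': 2}
carrier [(0.81, [173, 290]), (0.72, [205, 179]), (0.64, [401, 275])]
cover [(0.66, [372, 167])]
pot_red [(0.82, [451, 206])]
pot_green [(0.93, [138, 161])]
packet [(0.59, [444, 146]), (0.45, [137, 161])]
tin [(0.86, [133, 204])]
```

View pics/scene0.png

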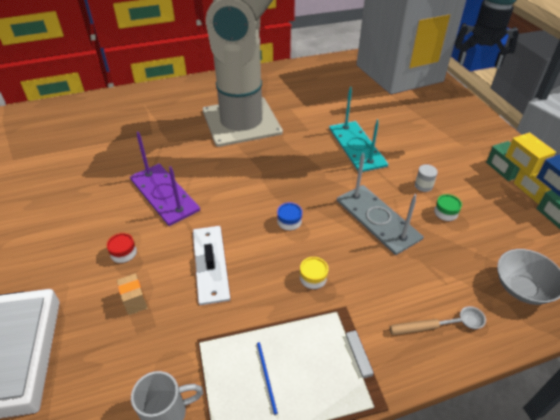

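View pics/top0.png

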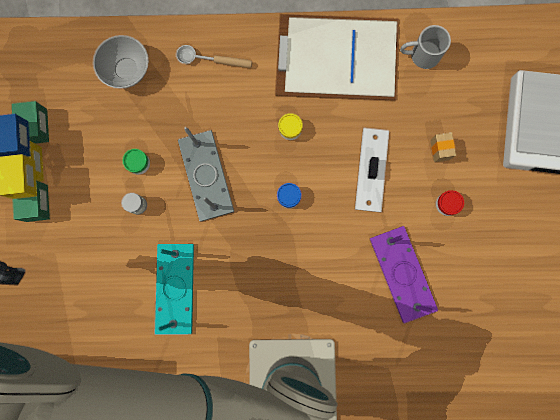

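```bash
cat > h.py <<'E'
import numpy as np, cv2
from scipy.spatial.transform import Rotation as R
def K(p): return np.array([[p['fx'],0,p['cx']],[0,p['fy'],p['cy']],[0,0,1.]])
def world(p,uv,z):
    u=cv2.undistortPoints(np.array(uv,float).reshape(-1,1,2),K(p),p['D']).reshape(-1,2)
    d=R.from_rotvec(p['attitude']).apply(np.c_[u,np.ones(len(u))])
    return p['eye']+d*((z-p['eye'][2])/d[:,2])[:,None]
def pix(p,X):
    Rm=R.from_rotvec(p['attitude']).as_matrix().T
    return cv2.projectPoints(np.array(X,float).reshape(-1,1,3),cv2.Rodrigues(Rm)[0],-Rm@p['eye'],K(p),p['D'])[0].reshape(-1,2)
HUE=dict(red=(172,8),yellow=(22,34),blue=(105,122),green=(50,80))
def lid(p,c,near,rad=30):
    h=cv2.cvtColor(p['img'],cv2.COLOR_RGB2HSV); lo,hi=HUE[c]; H=h[...,0]
    m=((H>=lo)&(H<=hi) if lo<hi else (H>=lo)|(H<=hi))&(h[...,1]>150)&(h[...,2]>70)
    yy,xx=np.mgrid[:m.shape[0],:m.shape[1]]; m&=np.hypot(xx-near[0],yy-near[1])<rad
    n,l,st,ce=cv2.connectedComponentsWithStats(m.astype(np.uint8))
    i=1+np.argmax(st[1:,4]); pts=np.argwhere(l==i)[:,::-1].astype(np.float32)
    hull=cv2.convexHull(pts); return cv2.fitEllipse(hull)
E
python3 - <<'E'
from rig import r
from h import *
T=r.capture('top');S=r.capture('scene')
for c,t,s in(('red',(451,204),(122,244)),('yellow',(290,125),(314,268)),('blue',(289,195),(290,213)),('green',(135,160),(448,205))):
    for p,n in((T,t),(S,s)):
        e=lid(p,c,n); print(c,np.round(e[0],1),np.round(e[1],1),world(p,e[0],.039).round(4)[0])
a=cv2.resize(T['img'][110:235,150:400],None,fx=3.2,fy=3.2,interpolation=cv2.INTER_CUBIC)[:,:800]
cv2.imwrite('pics/topcrop.png',a[...,::-1])
b=cv2.resize(S['img'][145:310,180:430],None,fx=3.2,fy=3.2,interpolation=cv2.INTER_CUBIC)
cv2.imwrite('pics/scenecrop.png',b[...,::-1])
E
```

```text
red [450.7 202.3] [24.8 26.4] [ 0.4273 -0.3923  0.039 ]
red [120. 244.] [22.9 28.7] [ 0.4314 -0.3934  0.039 ]
yellow [289.9 125.1] [24.4 24.5] [ 0.6298 -0.0058  0.039 ]
yellow [313.5 269.1] [25.8 28.4] [ 0.6323 -0.0075  0.039 ]
blue [288.6 194.9] [23.1 24.1] [4.532e-01 4.000e-04 3.900e-02]
blue [289.2 213.3] [19.9 23. ] [ 0.4589 -0.002   0.039 ]
green [134.7 160.4] [23.  23.9] [0.5475 0.3821 0.039 ]
green [448.3 204.3] [17.2 23. ] [0.5518 0.378  0.039 ]
```

View pics/topcrop.png

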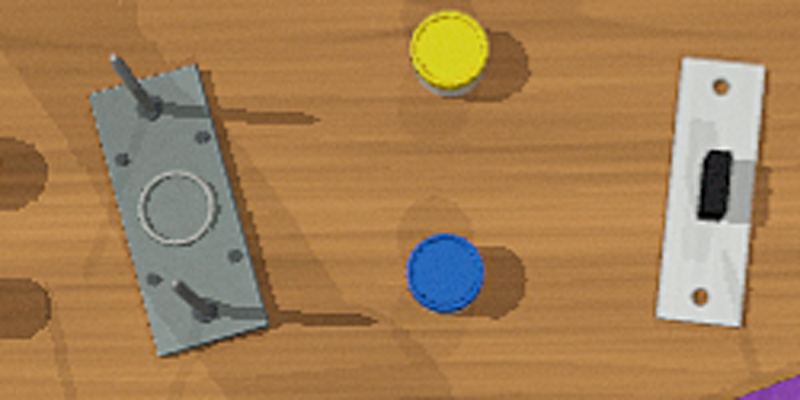

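View pics/scenecrop.png

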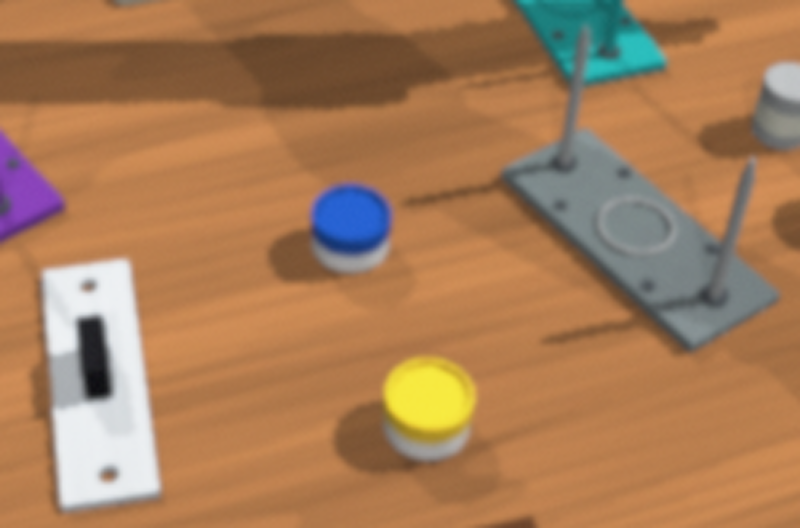

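```bash
cat > fit.py <<'E'
from rig import r
from h import *
from scipy.optimize import least_squares
T=r.capture('top');S=r.capture('scene')
f=lambda a,o:(np.array(a,float)+.5)/3.2-.5+o
tc=f([(177,208),(115,60),(180,287),(90,95),(196,65),(268,325),(160,357)],(150,110))
sc=f([(636,225),(584,28),(752,160),(503,172),(582,130),(778,296),(692,349)],(180,145))
M=np.array([(0,0,.015),(.085,0,.149),(-.085,0,.149),(.11,.045,.012),(.11,-.045,.012),(-.11,-.045,.012),(-.11,.045,.012)])
Ms=np.array([M[0],M[2],M[1],M[5],M[6],M[3],M[4]])
def pose(m,q): c,s=np.cos(q[2]),np.sin(q[2]); return np.c_[q[0]+c*m[:,0]-s*m[:,1],q[1]+s*m[:,0]+c*m[:,1],m[:,2]]
def fit(obs,q0):
    F=lambda q:np.concatenate([(pix(p,pose(m,q))-o).ravel() for p,m,o in obs])
    s=least_squares(F,q0,loss='soft_l1'); return s.x.round(4),np.sqrt((F(s.x)**2).mean()).round(2),F(s.x).reshape(-1,2).round(1).tolist()
for o in([(T,M,tc)],[(S,Ms,sc)],[(T,M,tc),(S,Ms,sc)]): print('carrier',fit(o,[.5,.2,.3]))
Mc=np.array([(.085,0,.008),(-.085,0,.008),(.105,.032,.008),(.105,-.032,.008),(-.105,-.032,.008),(-.105,.032,.008)])
tv=f([(721,87),(700,296),(684,57),(766,65),(743,328),(657,318)],(150,110))
sv=f([(88,286),(108,474),(42,270),(129,260),(160,495),(60,509)],(180,145))
Mcs=Mc[[1,0,4,5,2,3]]
for o in([(T,Mc,tv)],[(S,Mcs,sv)],[(T,Mc,tv),(S,Mcs,sv)]): print('cover',fit(o,[.5,-.2,0]))
# lids: hull of skirt + top
a=np.linspace(0,2*np.pi,90); 
for c,t,s in(('red',(451,204),(122,244)),('yellow',(290,125),(314,268)),('blue',(289,195),(290,213)),('green',(135,160),(448,205))):
    for p,n in((T,t),(S,s)):
        e=lid(p,c,n); x=world(p,e[0],.039)[0,:2]
        for k in range(5):
            C=np.concatenate([np.c_[x[0]+.03*np.cos(a),x[1]+.03*np.sin(a),a*0+z] for z in(.04,.030)])
            h=cv2.fitEllipse(cv2.convexHull(pix(p,C).astype(np.float32)))
            x=x+(world(p,e[0],.035)-world(p,h[0],.035))[0,:2]
        print(c,x.round(4),np.round(h[1],1),np.round(e[1],1))
E
python3 fit.py
```

```text
carrier (array([0.5122, 0.2102, 0.2667]), np.float64(0.43), [[0.3, 0.3], [-0.0, -0.1], [-0.9, -0.5], [-0.5, 0.1], [0.3, -0.3], [0.8, 0.3], [-0.0, 0.4]])
carrier (array([0.5124, 0.2102, 0.2698]), np.float64(0.7), [[-0.3, 0.6], [-0.0, 0.9], [-0.1, 1.0], [-1.3, -0.7], [0.7, -0.7], [0.9, -0.5], [0.0, -0.5]])
carrier (array([0.5123, 0.2102, 0.268 ]), np.float64(0.58), [[0.3, 0.2], [-0.1, -0.2], [-0.9, -0.6], [-0.5, 0.1], [0.3, -0.3], [0.9, 0.2], [0.0, 0.3], [-0.3, 0.6], [0.0, 0.8], [-0.2, 1.0], [-1.3, -0.8], [0.8, -0.7], [0.8, -0.5], [-0.1, -0.6]])
cover (array([ 0.5195, -0.2109, -0.1312]), np.float64(0.4), [[0.3, -0.2], [0.5, 0.3], [0.0, 0.2], [-0.4, 0.3], [-0.9, -0.4], [0.3, -0.2]])
cover (array([ 0.5191, -0.2102, -0.134 ]), np.float64(0.38), [[0.0, 0.1], [-0.2, 0.3], [0.3, 0.7], [-0.1, 0.3], [-0.3, -0.7], [0.2, -0.4]])
cover (array([ 0.5193, -0.2105, -0.1329]), np.float64(0.41), [[0.2, -0.1], [0.2, 0.3], [-0.1, 0.3], [-0.5, 0.4], [-1.1, -0.4], [0.1, -0.1], [-0.1, 0.2], [-0.2, 0.4], [0.2, 0.9], [-0.2, 0.4], [-0.3, -0.6], [0.2, -0.3]])
red [ 0.4279 -0.3933] [24.9 26.3] [24.8 26.3]
red [ 0.4273 -0.3941] [22.4 29. ] [22.9 28.7]
yellow [ 0.6309 -0.0058] [24.2 24.5] [24.3 24.6]
yellow [ 0.6291 -0.0062] [25.4 28.9] [25.8 28.6]
blue [4.541e-01 2.000e-04] [24.5 24.7] [23.3 24. ]
blue [ 0.4547 -0.0005] [21.  25.9] [20.  22.8]
green [0.5485 0.3833] [24.3 25.2] [23.  23.9]
green [0.5481 0.3815] [19.3 26.6] [17.2 23. ]
```

```bash
cat >> h.py <<'E'
def plan(r,xyz,yaw):
    s=r.state(); q=R.from_rotvec(s['ee_rot']); m=q.as_matrix()
    tr=m.T@(np.array(xyz)-s['ee_pos'])*1000
    cur=np.arctan2(m[1,2],m[0,2]); d=(yaw-cur+np.pi/2)%np.pi-np.pi/2
    print('t',round(float(s['time_s']),2),'pos',s['ee_pos'].round(4),'yaw',cur.round(3),'xdir',m[:,0].round(3),'w',round(float(s['gripper_width']),4),'F',s['contact_force'].round(1))
    print('travel',tr.round(1),'twist',round(float(-np.degrees(d)/5),2),'j7',s['joint_pos'][6].round(2))
E
python3 - <<'E'
from rig import r
from h import *
plan(r,(.50,.05,.25),.268+np.pi/2)
plan(r,(.4276,-.3937,.16),.268+np.pi/2)
E
```

```text
t 0.9 pos [0.2902 0.5817 0.2313] yaw 1.108 xdir [-0.  0. -1.] w 0.0856 F [-0.3  1.  -0.8]
travel [ -18.7 -425.1 -382. ] twist -8.37 j7 -0.02
t 0.9 pos [0.2902 0.5817 0.2313] yaw 1.108 xdir [-0.  0. -1.] w 0.0856 F [-0.3  1.  -0.8]
travel [  71.3 -558.4 -811.4] twist -8.37 j7 -0.02
```

>>> carry_out([
  [-19,-425,-382],
  [-19,-425,-382],
  [-19,-425,-382],
  [-19,-425,-382],
  [-19,-425,-382],
  [-19,-425,-382],
  [-19,-425,-382],
  [-19,-425,-382],
  [-19,-425,-382],
  [-19,-425,-382],
  [0,-558.5,-811],
  [0,-558.5,-811],
  [0,-558.5,-811],
  [0,-558.5,-811],
  [0,-558.5,-811],
  [0,-558.5,-811],
  [0,-558.5,-811],
  [0,-558.5,-811],
  [0,-558.5,-811],
  [0,-558.5,-811],
], twist=[-8.37,-8.37,-8.37,-8.37,-8.37,-8.37,-8.37,-8.37,-8.37,-8.37,-8.37,-8.37,-8.37,-8.37,-8.37,-8.37,-8.37,-8.37,-8.37,-8.37], hand=[-1,-1,-1,-1,-1,-1,-1,-1,-1,-1,-1,-1,-1,-1,-1,-1,-1,-1,-1,-1])

```text
time_s: 3.4
ee_pos: [0.429, -0.3909, 0.2313]
ee_rot: [-1.405, 1.067, 1.406]
contact_force: [-0.2, -0.8, 0.8]
gripper_width: 0.0852
```

Run:
```python
from rig import r
from h import *
plan(r,(.4276,-.3937,.0),.268+np.pi/2)
```

```text
t 3.4 pos [ 0.429  -0.3909  0.2313] yaw 1.842 xdir [ 0.     0.002 -1.   ] w 0.0852 F [-0.2 -0.8  0.8]
travel [231.3   2.3  -2.7] twist 0.03 j7 2.51
```

>>> carry_out([
  [60,0,0],
  [120,0,0],
  [165,0,0],
  [165,0,0],
  [165,0,0],
], twist=[0,0,0,0,0], hand=[-1,-1,-1,-1,-1])

```text
time_s: 4.03
ee_pos: [0.4295, -0.3931, 0.068]
ee_rot: [-1.407, 1.069, 1.403]
contact_force: [-0.3, -0.7, 0.6]
gripper_width: 0.0854
```

Run:
```python
from rig import r
from h import *
plan(r,(.4276,-.3937,.0),.268+np.pi/2)
plan(r,(.4276,-.3937,.0),.268+np.pi/2)
```

```text
t 4.03 pos [ 0.4295 -0.3931  0.068 ] yaw 1.84 xdir [ 0.002 -0.001 -1.   ] w 0.0854 F [-0.3 -0.7  0.6]
travel [68.   2.1  0.1] twist 0.02 j7 2.49
t 4.03 pos [ 0.4295 -0.3931  0.068 ] yaw 1.84 xdir [ 0.002 -0.001 -1.   ] w 0.0854 F [-0.3 -0.7  0.6]
travel [68.   2.1  0.1] twist 0.02 j7 2.49
```

>>> carry_out([
  [30,2,0],
  [55,2,0],
  [66,2,0],
  [66,2,0],
  [66,2,0],
  [66,2,0],
  [66,2,0],
  [66,2,0],
  [66,2,0],
  [66,2,0],
  [66,2,0],
], twist=[0,0,0,0,0,0,0,0,0,0,0], hand=[-1,-1,-1,-1,1,1,1,1,1,1,1], force=40)

```text
time_s: 5.4
ee_pos: [0.4267, -0.3946, 0.0018]
ee_rot: [-1.406, 1.071, 1.401]
contact_force: [-0.2, 1.2, 6.0]
gripper_width: 0.0592
```

Run:
```python
from rig import r
from h import *
plan(r,(.55,-.1,.2),.268+np.pi/2)
plan(r,(.5123,.2102,.2),.268+np.pi/2)
```

```text
t 5.4 pos [ 0.4267 -0.3946  0.0018] yaw 1.838 xdir [ 0.002 -0.002 -1.   ] w 0.0592 F [-0.2  1.2  6. ]
travel [-198.4 -197.1  251.1] twist -0.0 j7 2.49
t 5.4 pos [ 0.4267 -0.3946  0.0018] yaw 1.838 xdir [ 0.002 -0.002 -1.   ] w 0.0592 F [-0.2  1.2  6. ]
travel [-198.9 -242.7  560.2] twist -0.0 j7 2.49
```

>>> carry_out([
  [-40,0,0],
  [-100,0,0],
  [-160,0,0],
  [-199,0,0],
  [-199,-243,560],
  [-199,-243,560],
  [-199,-243,560],
  [-199,-243,560],
  [-199,-243,560],
  [-199,-243,560],
  [-199,-243,560],
  [-199,-243,560],
  [-199,-243,560],
  [-199,-243,560],
  [-199,-243,560],
  [-199,-243,560],
  [-199,-243,560],
  [-199,-243,560],
], twist=[0,0,0,0,0,0,0,0,0,0,0,0,0,0,0,0,0,0], hand=[1,1,1,1,1,1,1,1,1,1,1,1,1,1,1,1,1,1])

```text
time_s: 7.65
ee_pos: [0.5124, 0.209, 0.1995]
ee_rot: [-1.402, 1.072, 1.402]
contact_force: [0.1, 0.2, -1.4]
gripper_width: 0.0591
```

```bash
cat > see.py <<'E'
import sys
from rig import r
from h import *
# crop both views around carrier, seen at name
T=r.capture('top');S=r.capture('scene')
a=cv2.resize(T['img'][105:235,150:280],None,fx=3,fy=3,interpolation=cv2.INTER_CUBIC)
b=cv2.resize(S['img'][110:260,310:460],None,fx=2.6,fy=2.6,interpolation=cv2.INTER_CUBIC)
cv2.imwrite(f'pics/{sys.argv[1]}.png',np.hstack([a,b])[...,::-1])
plan(r,(.5123,.2102,float(sys.argv[2])),.268+np.pi/2)
E
python3 see.py a1 .012
```

```text
t 7.75 pos [0.5123 0.2096 0.1995] yaw 1.837 xdir [ 0. -0. -1.] w 0.0588 F [-0.4  0.5 -0.1]
travel [ 1.875e+02 -1.000e-01  6.000e-01] twist -0.02 j7 1.37
```

View pics/a1.png

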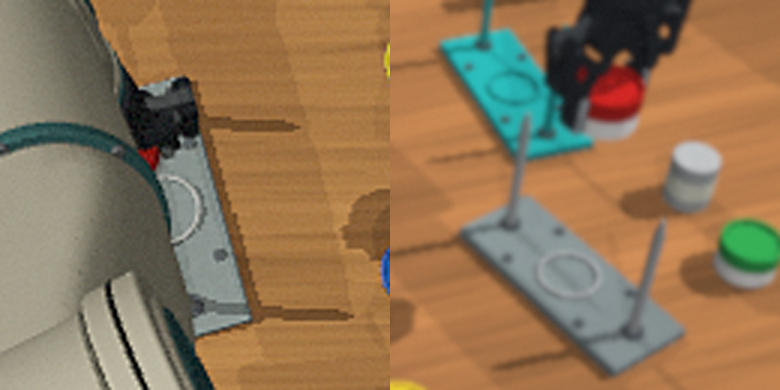

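>>> carry_out([
  [50,0,0.5],
  [100,0,0.5],
  [140,0,0.5],
  [160,0,0.5],
  [170,0,0.5],
  [170,0,0.5],
  [170,0,0.5],
], twist=[0,0,0,0,0,0,0], hand=[1,1,1,1,1,1,1])

```text
time_s: 8.62
ee_pos: [0.5128, 0.2112, 0.0303]
ee_rot: [-1.404, 1.069, 1.402]
contact_force: [-0.5, 0.2, -0.4]
gripper_width: 0.0592
```

```bash
python3 see.py a2 .012
python3 - <<'E'
from rig import r
from h import *
S=r.capture('scene')
q=pix(S,[(.5123,.2102,.012+.0175+.035)])[0]; e=lid(S,'red',q,25); print(q,e[0],world(S,e[0],.0645))
E
```

```text
t 8.72 pos [0.5128 0.2112 0.0303] yaw 1.838 xdir [ 0.002  0.001 -1.   ] w 0.059 F [-0.2  1.1 -0.6]
travel [18.3  0.8 -0.8] twist -0.01 j7 1.34
[381.23395218 201.00954582] (384.8220520019531, 202.60269165039062) [[0.51984633 0.21579825 0.0645    ]]
```

View pics/a2.png

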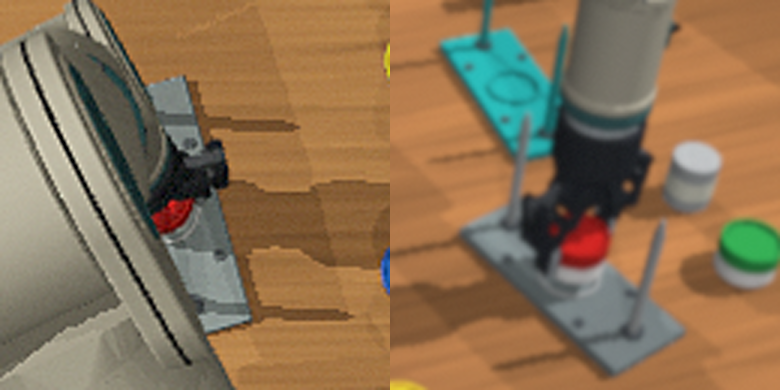

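>>> carry_out([
  [6,0.5,-0.5],
  [10,0.5,-0.5],
  [13,0.5,-0.5],
  [16,0.5,-0.5],
  [17,0.5,-0.5],
  [17,0.5,-0.5],
], twist=[0,0,0,0,0,0], hand=[1,1,1,1,1,1])

```text
time_s: 9.52
ee_pos: [0.5116, 0.2102, 0.0138]
ee_rot: [-1.404, 1.07, 1.403]
contact_force: [-2.7, -1.0, 15.3]
gripper_width: 0.0595
```

>>> carry_out([
  [-1,0,0],
  [-1,0,0],
  [-1,0,0],
  [-1,0,0],
  [-20,0,0],
  [-70,0,0],
  [-130,0,0],
  [-190,0,0],
  [-190,0,0],
], twist=[0,0,0,0,0,0,0,0,0], hand=[-1,-1,-1,-1,-1,-1,-1,-1,-1])

```text
time_s: 10.65
ee_pos: [0.5148, 0.2116, 0.2086]
ee_rot: [-1.406, 1.06, 1.396]
contact_force: [0.4, 0.7, -0.6]
gripper_width: 0.0854
```

Run:
```python
from rig import r
from h import *
plan(r,(.6300,-.006,.07),.268+np.pi/2)
```

```text
t 10.65 pos [0.5148 0.2116 0.2086] yaw 1.838 xdir [ 0.011  0.005 -1.   ] w 0.0854 F [ 0.4  0.7 -0.6]
travel [ 138.8  -52.  -240.6] twist -0.01 j7 1.36
```

>>> carry_out([
  [0,-53,-240],
  [0,-53,-240],
  [0,-53,-240],
  [0,-53,-240],
  [0,-53,-240],
  [60,-53,-240],
  [120,-53,-240],
  [138,-53,-240],
  [138,-53,-240],
  [138,-53,-240],
  [138,-53,-240],
], twist=[0,0,0,0,0,0,0,0,0,0,0], hand=[-1,-1,-1,-1,-1,-1,-1,-1,-1,-1,-1])

```text
time_s: 12.02
ee_pos: [0.6278, -0.0071, 0.0666]
ee_rot: [-1.406, 1.068, 1.4]
contact_force: [-1.0, -0.5, 0.3]
gripper_width: 0.0855
```

Run:
```python
from rig import r
from h import *
plan(r,(.6300,-.006,.0),.268+np.pi/2)
T=r.capture('top')
cv2.imwrite('pics/c1.png',cv2.resize(T['img'][60:260,120:420],None,fx=2.6,fy=2.6)[...,::-1])
```

```text
t 12.03 pos [ 0.6278 -0.0071  0.0666] yaw 1.838 xdir [ 0.004  0.    -1.   ] w 0.0855 F [-1.  -0.5  0.3]
travel [66.6 -2.1  0.5] twist -0.0 j7 1.76
```

View pics/c1.png

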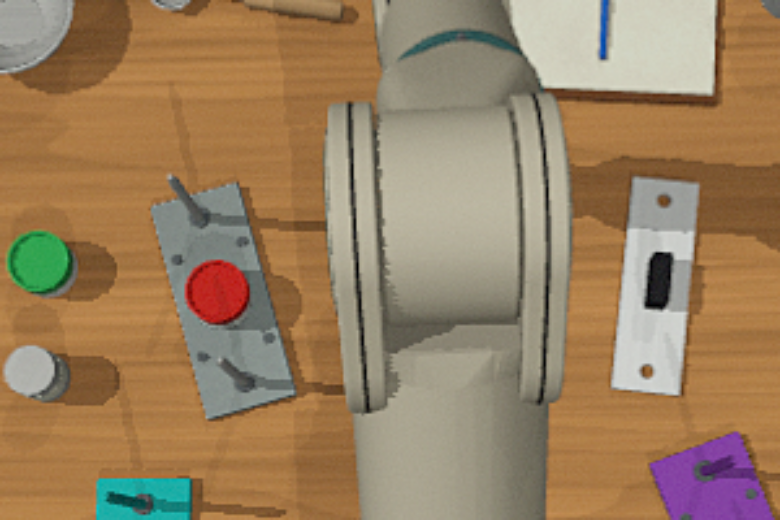

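>>> carry_out([
  [30,-2,0.5],
  [55,-2,0.5],
  [65,-2,0.5],
  [65,-2,0.5],
  [65,-2,0.5],
  [65,-2,0.5],
  [65,-2,0.5],
  [65,-2,0.5],
  [65,-2,0.5],
  [65,-2,0.5],
  [65,-2,0.5],
], twist=[0,0,0,0,0,0,0,0,0,0,0], hand=[-1,-1,-1,-1,1,1,1,1,1,1,1])

```text
time_s: 13.45
ee_pos: [0.6291, -0.0062, 0.0007]
ee_rot: [-1.405, 1.069, 1.402]
contact_force: [-0.5, -0.4, 5.8]
gripper_width: 0.0593
```

Run:
```python
from rig import r
from h import *
T=r.capture('top'); S=r.capture('scene')
a=np.linspace(0,2*np.pi,90)
for p in(T,S):
    q=pix(p,[(.5123,.2102,.050)])[0]; e=lid(p,'red',q,25); x=world(p,e[0],.05)[0,:2]
    for k in range(5):
        C=np.concatenate([np.c_[x[0]+.03*np.cos(a),x[1]+.03*np.sin(a),a*0+z] for z in(.052,.042)])
        h=cv2.fitEllipse(cv2.convexHull(pix(p,C).astype(np.float32)))
        x=x+(world(p,e[0],.047)-world(p,h[0],.047))[0,:2]
    print('red',x,e[1],h[1])
plan(r,(.5123,.2102,.2),.268+np.pi/2)
```

```text
red [0.51322415 0.21004496] (23.866838455200195, 24.7659969329834) (24.584253311157227, 25.029680252075195)
red [0.51168284 0.21062988] (20.68584442138672, 24.548540115356445) (20.379364013671875, 26.390735626220703)
t 13.55 pos [ 0.6291 -0.0062  0.0007] yaw 1.838 xdir [ 0.002  0.    -1.   ] w 0.0591 F [-0.8  0.3  7.3]
travel [-199.5   55.   239.5] twist -0.01 j7 1.75
```

>>> carry_out([
  [-40,0,0],
  [-100,0,0],
  [-160,0,0],
  [-200,0,0],
  [-200,55,239.5],
  [-200,55,239.5],
  [-200,55,239.5],
  [-200,55,239.5],
  [-200,55,239.5],
  [-200,55,239.5],
  [-170,55,239.5],
  [-140,55,239.5],
  [-140,55,239.5],
  [-140,55,239.5],
], twist=[0,0,0,0,0,0,0,0,0,0,0,0,0,0], hand=[1,1,1,1,1,1,1,1,1,1,1,1,1,1])

```text
time_s: 15.3
ee_pos: [0.5129, 0.2094, 0.1401]
ee_rot: [-1.403, 1.071, 1.401]
contact_force: [0.4, 0.2, -0.5]
gripper_width: 0.0591
```

Run:
```python
from rig import r
from h import *
plan(r,(.5123,.2102,.049),.268+np.pi/2)
```

```text
t 15.3 pos [0.5129 0.2094 0.1401] yaw 1.836 xdir [ 0.001  0.    -1.   ] w 0.0591 F [ 0.4  0.2 -0.5]
travel [91.1  0.5  0.9] twist -0.03 j7 1.36
```

>>> carry_out([
  [40,0.3,0.6],
  [65,0.3,0.6],
  [75,0.3,0.6],
  [75,0.3,0.6],
  [80,0.3,0.6],
  [84,0.3,0.6],
  [88,0.3,0.6],
  [91,0.3,0.6],
  [91.5,0.3,0.6],
  [91.5,0.3,0.6],
], twist=[0,0,0,0,0,0,0,0,0,0], hand=[1,1,1,1,1,1,1,1,1,1])

```text
time_s: 16.55
ee_pos: [0.5113, 0.2108, 0.0487]
ee_rot: [-1.404, 1.07, 1.403]
contact_force: [-2.0, -1.0, 8.9]
gripper_width: 0.0594
```

>>> carry_out([
  [-1,0,0],
  [-1,0,0],
  [-1,0,0],
  [-1,0,0],
  [-20,0,0],
  [-70,0,0],
  [-130,0,0],
  [-160,0,0],
  [-160,110,-188],
  [-160,110,-188],
  [-160,110,-188],
  [-160,110,-188],
  [-160,110,-188],
  [-100,110,-188],
  [-50,110,-188],
  [-20,110,-188],
  [-20,110,-188],
  [-20,110,-188],
], twist=[0,0,0,0,0,0,0,0,0,0,0,0,0,0,0,0,0,0], hand=[-1,-1,-1,-1,-1,-1,-1,-1,-1,-1,-1,-1,-1,-1,-1,-1,-1,-1])

```text
time_s: 18.8
ee_pos: [0.4557, 0.0011, 0.0686]
ee_rot: [-1.405, 1.069, 1.403]
contact_force: [0.6, -0.7, -0.1]
gripper_width: 0.0858
```

```bash
cat >> h.py <<'E'
def lidpos(p,c,guess,zt):
    a=np.linspace(0,2*np.pi,90); x=np.array(guess,float)
    e=lid(p,c,pix(p,[(*x,zt)])[0],25)
    for k in range(6):
        C=np.concatenate([np.c_[x[0]+.03*np.cos(a),x[1]+.03*np.sin(a),a*0+z] for z in(zt,zt-.01)])
        h=cv2.fitEllipse(cv2.convexHull(pix(p,C).astype(np.float32)))
        x=x+(world(p,e[0],zt-.005)-world(p,h[0],zt-.005))[0,:2]
    return x.round(4),np.round(e[1],1),np.round(h[1],1)
E
python3 - <<'E'
from rig import r
from h import *
plan(r,(.4544,-.0001,.0),.268+np.pi/2)
for n in('top','scene'):
    p=r.capture(n); print(lidpos(p,'yellow',(.5123,.2102),.088))
    cv2.imwrite(f'pics/d_{n}.png',p['img'][...,::-1])
E
```

```text
t 18.8 pos [0.4557 0.0011 0.0686] yaw 1.839 xdir [ 0.001  0.    -1.   ] w 0.0858 F [ 0.6 -0.7 -0.1]
travel [68.5  1.7 -0.8] twist 0.01 j7 1.72
(array([0.5128, 0.2107]), array([24.7, 25.4]), array([25.3, 25.8]))
(array([0.5119, 0.2101]), array([20.8, 26.5]), array([20.5, 27.1]))
```

View pics/d_scene.png

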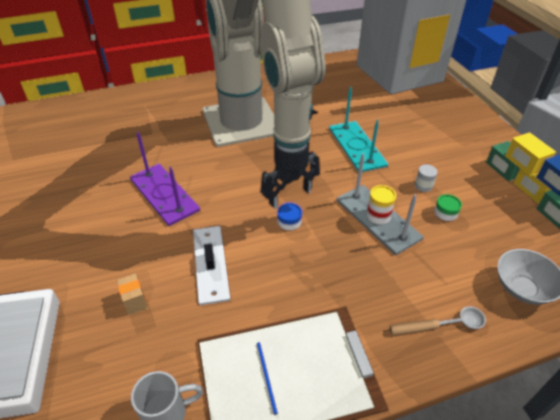

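Red and yellow are stacked in the grey carrier (scene ~381,205), and the gripper is above blue (290,215).

>>> carry_out([
  [30,1.2,-0.6],
  [55,1.2,-0.6],
  [67,1.2,-0.6],
  [67,1.2,-0.6],
  [67,1.2,-0.6],
  [67,1.2,-0.6],
  [67,1.2,-0.6],
  [67,1.2,-0.6],
  [67,1.2,-0.6],
  [67,1.2,-0.6],
  [67,1.2,-0.6],
], twist=[0,0,0,0,0,0,0,0,0,0,0], hand=[-1,-1,-1,-1,1,1,1,1,1,1,1])

```text
time_s: 20.27
ee_pos: [0.4544, -0.0008, 0.0019]
ee_rot: [-1.405, 1.071, 1.402]
contact_force: [-0.1, -0.9, 7.5]
gripper_width: 0.0589
```

Run:
```python
from rig import r
from h import *
plan(r,(.5123,.2103,.2),.268+np.pi/2)
```

```text
t 20.27 pos [ 0.4544 -0.0008  0.0019] yaw 1.838 xdir [ 0.002 -0.001 -1.   ] w 0.0589 F [-0.1 -0.9  7.5]
travel [-198.3 -111.8  188. ] twist -0.01 j7 0.93
```

>>> carry_out([
  [-40,0,0],
  [-100,0,0],
  [-160,0,0],
  [-200,0,0],
  [-200,-111.5,188],
  [-200,-111.5,188],
  [-200,-111.5,188],
  [-200,-111.5,188],
  [-200,-111.5,188],
  [-170,-111.5,188],
  [-150,-111.5,188],
  [-150,-111.5,188],
  [-150,-111.5,188],
], twist=[0,0,0,0,0,0,0,0,0,0,0,0,0], hand=[1,1,1,1,1,1,1,1,1,1,1,1,1])

```text
time_s: 21.9
ee_pos: [0.5119, 0.21, 0.1516]
ee_rot: [-1.403, 1.07, 1.403]
contact_force: [0.7, -0.4, 0.2]
gripper_width: 0.059
```

Run:
```python
from rig import r
from h import *
plan(r,(.5123,.2103,.0859),.268+np.pi/2)
```

```text
t 21.9 pos [0.5119 0.21   0.1516] yaw 1.838 xdir [ 0.001  0.    -1.   ] w 0.059 F [ 0.7 -0.4  0.2]
travel [65.7 -0.4  0.2] twist -0.01 j7 0.88
```

>>> carry_out([
  [30,0,0],
  [45,0,0],
  [52,0,0],
  [52,0,0],
  [56,0,0],
  [60,0,0],
  [63,0,0],
  [65.5,0,0],
  [66,0,0],
  [66,0,0],
], twist=[0,0,0,0,0,0,0,0,0,0], hand=[1,1,1,1,1,1,1,1,1,1])

```text
time_s: 23.15
ee_pos: [0.5118, 0.2104, 0.0859]
ee_rot: [-1.404, 1.07, 1.403]
contact_force: [-1.8, -0.9, 9.9]
gripper_width: 0.0588
```

>>> carry_out([
  [-1,0,0],
  [-1,0,0],
  [-1,0,0],
  [-1,0,0],
  [-20,0,0],
  [-70,0,0],
  [-110,0,0],
  [-110,104,-408],
  [-110,104,-408],
  [-110,104,-408],
  [-110,104,-408],
  [-110,104,-408],
  [-110,104,-408],
  [-110,104,-408],
  [-110,104,-408],
  [-50,104,-408],
  [-10,104,-408],
  [-10,104,-408],
  [-10,104,-408],
], twist=[0,0,0,0,0,0,0,4.58,4.58,4.58,4.58,4.58,4.58,4.58,4.58,4.58,4.58,4.58,4.58], hand=[-1,-1,-1,-1,-1,-1,-1,-1,-1,-1,-1,-1,-1,-1,-1,-1,-1,-1,-1])

```text
time_s: 25.52
ee_pos: [0.5206, -0.2099, 0.0962]
ee_rot: [-1.113, 1.267, 1.111]
contact_force: [1.1, -0.9, 0.3]
gripper_width: 0.0854
```

Run:
```python
from rig import r
from h import *
plan(r,(.5193,-.2105,.012),-.133+np.pi/2)
for n in('top','scene'):
    p=r.capture(n); print(lidpos(p,'blue',(.5123,.2102),.124))
cv2.imwrite('pics/e.png',cv2.resize(p['img'][110:270,150:460],None,fx=2.5,fy=2.5)[...,::-1])
```

```text
t 25.52 pos [ 0.5206 -0.2099  0.0962] yaw 1.44 xdir [ 0.002  0.    -1.   ] w 0.0854 F [ 1.1 -0.9  0.3]
travel [84.1  1.3 -0.8] twist 0.02 j7 1.26
(array([0.5118, 0.2102]), array([25.2, 26.1]), array([26.1, 26.6]))
(array([0.5128, 0.2081]), array([19.8, 25. ]), array([20.7, 27.8]))
```

View pics/e.png

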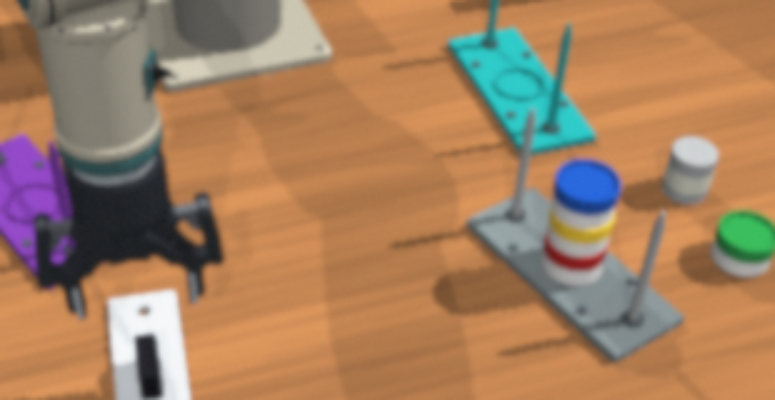

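>>> carry_out([
  [40,0.9,-0.6],
  [70,0.9,-0.6],
  [82,0.9,-0.6],
  [82,0.9,-0.6],
  [82,0.9,-0.6],
  [82,0.9,-0.6],
  [82,0.9,-0.6],
  [82,0.9,-0.6],
  [82,0.9,-0.6],
  [82,0.9,-0.6],
  [82,0.9,-0.6],
  [82,0.9,-0.6],
], twist=[0,0,0,0,0,0,0,0,0,0,0,0], hand=[-1,-1,-1,-1,1,1,1,1,1,1,1,1], force=70)

```text
time_s: 27.12
ee_pos: [0.5187, -0.2112, 0.0134]
ee_rot: [-1.112, 1.268, 1.111]
contact_force: [-1.4, 0.7, 6.2]
gripper_width: 0.0191
```

Run:
```python
from rig import r
from h import *
plan(r,(.5123,.2102,.25),.268+np.pi/2)
```

```text
t 27.12 pos [ 0.5187 -0.2112  0.0134] yaw 1.439 xdir [ 0.001 -0.    -1.   ] w 0.0191 F [-1.4  0.7  6.2]
travel [-236.7   61.6  416.9] twist -4.58 j7 1.18
```

>>> carry_out([
  [-20,0,0],
  [-60,0,0],
  [-120,0,0],
  [-180,0,0],
  [-236,0,0],
  [-236,61.5,417],
  [-236,61.5,417],
  [-236,61.5,417],
  [-236,61.5,417],
  [-236,61.5,417],
  [-236,61.5,417],
  [-236,61.5,417],
  [-236,61.5,417],
  [-236,61.5,417],
  [-236,61.5,417],
  [-236,61.5,417],
], twist=[0,0,0,0,0,-1,-2,-3,-4,-4.58,-4.58,-4.58,-4.58,-4.58,-4.58,-4.58], hand=[1,1,1,1,1,1,1,1,1,1,1,1,1,1,1,1])

```text
time_s: 29.12
ee_pos: [0.5126, 0.2088, 0.2487]
ee_rot: [-1.402, 1.072, 1.402]
contact_force: [0.3, -0.4, -2.3]
gripper_width: 0.0189
```

Run:
```python
from rig import r
from h import *
plan(r,(.5123,.2102,.16),.268+np.pi/2)
T=r.capture('top');S=r.capture('scene')
x=np.array([.085,-.085])
P=np.c_[.5123+x*np.cos(.268),.2102+x*np.sin(.268),x*0+r.state()['ee_pos'][2]-.013+.008]
for n,p in(('T',T),('S',S)):
    print(n,pix(p,P).round(1).tolist())
a=cv2.resize(T['img'][80:250,120:290],(390,390),interpolation=cv2.INTER_CUBIC)
b=cv2.resize(S['img'][70:240,300:470],(390,390),interpolation=cv2.INTER_CUBIC)
cv2.imwrite('pics/f.png',np.hstack([a,b])[...,::-1])
```

```text
t 29.12 pos [0.5126 0.2088 0.2487] yaw 1.836 xdir [-0.    -0.001 -1.   ] w 0.0189 F [ 0.3 -0.4 -2.3]
travel [88.7 -0.1  1.4] twist -0.03 j7 0.96
T [[176.1, 115.2], [197.2, 191.8]]
S [[424.2, 161.1], [367.6, 120.4]]
```

View pics/f.png

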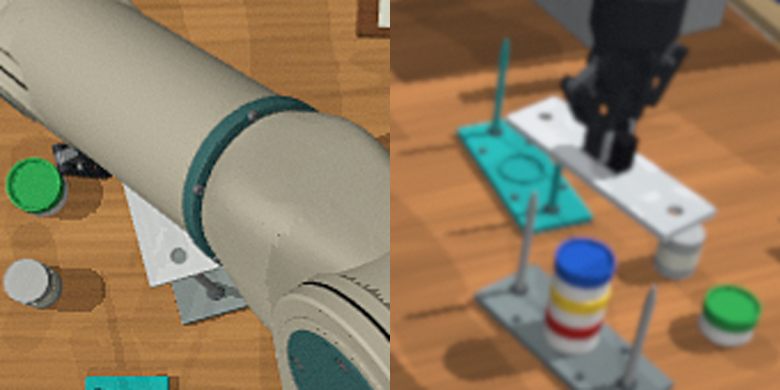

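>>> carry_out([
  [40,0,0.4],
  [70,0,0.4],
  [80,0,0.4],
  [80,0,0.4],
  [80,0,0.4],
  [80,0,0.4],
], twist=[0,0,0,0,0,0], hand=[1,1,1,1,1,1])

```text
time_s: 29.98
ee_pos: [0.5128, 0.211, 0.1699]
ee_rot: [-1.404, 1.069, 1.402]
contact_force: [-0.7, 0.2, -1.9]
gripper_width: 0.0186
```

Run:
```python
from rig import r
from h import *
plan(r,(.5123,.2102,.1374),.268+np.pi/2)
T=r.capture('top');S=r.capture('scene')
x=np.array([.085,-.085])
for z in(r.state()['ee_pos'][2]-.0134+.008,.150):
  P=np.c_[.5123+x*np.cos(.268),.2102+x*np.sin(.268),x*0+z]
  print('S',pix(S,P).round(1).tolist())
b=cv2.resize(S['img'][120:260,320:460],(600,600),interpolation=cv2.INTER_CUBIC)
cv2.imwrite('pics/g.png',b[...,::-1])
```

```text
t 29.98 pos [0.5128 0.211  0.1699] yaw 1.838 xdir [ 0.002  0.001 -1.   ] w 0.0186 F [-0.7  0.2 -1.9]
travel [32.5  0.8 -0.7] twist -0.01 j7 0.88
S [[415.9, 190.4], [363.0, 149.1]]
S [[414.6, 195.3], [362.2, 153.9]]
```

View pics/g.png

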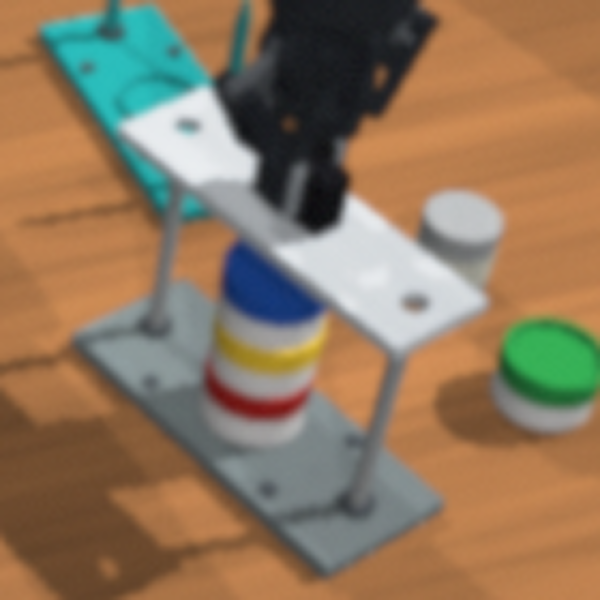

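>>> carry_out([
  [4,0.4,-0.4],
  [8,0.4,-0.4],
  [12,0.4,-0.4],
  [16,0.4,-0.4],
  [20,0.4,-0.4],
  [20,0.4,-0.4],
], twist=[0,0,0,0,0,0], hand=[1,1,1,1,1,1])

```text
time_s: 30.82
ee_pos: [0.5116, 0.2101, 0.1484]
ee_rot: [-1.403, 1.071, 1.404]
contact_force: [-0.2, -0.7, -2.6]
gripper_width: 0.019
```

>>> carry_out([
  [3,0,0],
  [6,0,0],
  [8,0,0],
  [10,0,0],
  [11,0,0],
  [11,0,0],
], twist=[0,0,0,0,0,0], hand=[1,1,1,1,1,1])

```text
time_s: 31.58
ee_pos: [0.5119, 0.2102, 0.1377]
ee_rot: [-1.403, 1.071, 1.404]
contact_force: [0.4, -0.1, -1.9]
gripper_width: 0.0189
```

>>> carry_out([
  [0.5,0,0],
  [1,0,0],
  [1.5,0,0],
  [1.5,0,0],
], twist=[0,0,0,0], hand=[1,1,1,1])

```text
time_s: 32.08
ee_pos: [0.5121, 0.2104, 0.1374]
ee_rot: [-1.404, 1.07, 1.403]
contact_force: [-2.2, -1.7, 7.8]
gripper_width: 0.0192
```

Contact at the seated height; release and retreat.

>>> carry_out([
  [-1,0,0],
  [-1,0,0],
  [-1,0,0],
  [-1,0,0],
  [-1,0,0],
  [-1,0,0],
  [-20,0,0],
  [-60,0,0],
  [-100,0,0],
  [-100,60,-200],
  [-100,60,-200],
  [-100,60,-200],
  [-100,60,-200],
  [-100,60,-200],
  [-100,60,-200],
], twist=[0,0,0,0,0,0,0,0,0,0,0,0,0,0,0], hand=[-1,-1,-1,-1,-1,-1,-1,-1,-1,-1,-1,-1,-1,-1,-1])

```text
time_s: 33.95
ee_pos: [0.507, 0.003, 0.2365]
ee_rot: [-1.404, 1.068, 1.405]
contact_force: [0.5, -0.3, -0.0]
gripper_width: 0.0856
```

Run:
```python
from rig import r
from h import *
plan(r,(.5123,.2102,.1374),.268+np.pi/2)
T=r.capture('top');S=r.capture('scene')
a=cv2.resize(T['img'][100:240,110:250],(390,390),interpolation=cv2.INTER_CUBIC)
b=cv2.resize(S['img'][120:260,320:460],(390,390),interpolation=cv2.INTER_CUBIC)
cv2.imwrite('pics/i.png',np.hstack([a,b])[...,::-1])
```

```text
t 33.95 pos [0.507  0.003  0.2365] yaw 1.84 xdir [ 0.001  0.001 -1.   ] w 0.0856 F [ 0.5 -0.3 -0. ]
travel [ 99.4 -60.1 198.2] twist 0.01 j7 1.32
```

View pics/i.png

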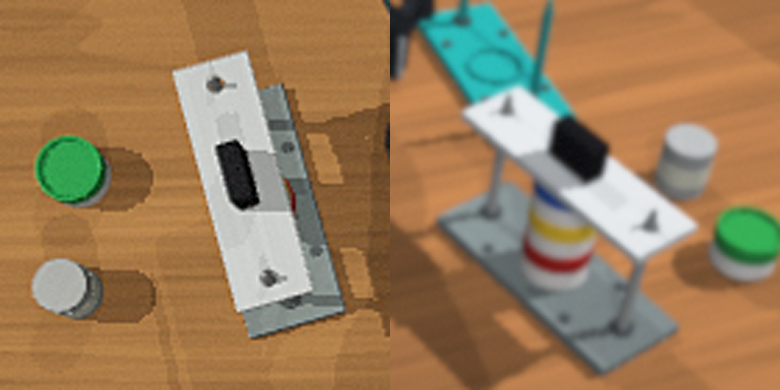

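Both posts protrude through the cover's holes (top crop 215,85 and 269,277; scene crop 508,105 and 650,222). The plate lies flat on the red/yellow/blue stack, and the green pot and tin have not moved.

```bash
python3 -c "
from rig import r
print(r.finish_job())"
```

```text
the job is handed in; nothing more can be done
None
```

The job is done and handed in at about 34 s of the 128 s allowed. I stacked red, yellow and blue in the grey carrier, lowered the cover over both posts onto the blue pot, let go and backed the arm away.

- **Pots:** Each met firm contact within about 1 mm of its seated height, at 9–15 N. Measured lid centres were within about 1 mm of the carrier centre. The one exception was the scene view of the blue lid, which read about 2 mm off in y while the top view agreed.
- **Cover:** It went down the posts with no measurable side force and touched at its seated height with about 8 N. The last pictures show both post tips through the holes and the plate flat.
- **Left alone:** In the last pictures the green pot and tin are where they started. I never went near the packet, and did not recheck it after the yellow pot was placed.

No check failed.

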